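Take the sleeve off the bent knock bar

ROBOT

A 6-joint arm with a two-finger parallel gripper is mounted at the origin on a cart in front of the work surface, level with it; the furniture and walls round the work are solid. World frame = base frame: x ahead of the robot, y to its left, z up, the work surface at z = 0. Lengths are in m, angles in rad, forces in N, time in s.
With the tool pointing down it reaches from about 0.25 to 0.725 m from the base axis. Payload 4 kg.
Tool frame: the origin (TCP) lies between the finger pads; the fingertips stand bot.tip_reach ahead of it and the grasp point (between the pads) lies 3 mm ahead of it (bot.tip_reach is the distance from the TCP to the fingertips, in m); z points along the fingers, y is the line along which they close (so a half turn about z gives the same grasp; the last joint's range is limited). The gripper opens to 85 mm and grips with 20 to 120 N. Pads are 22 mm wide; open, the fingers measure 114 mm over their backs; the gripper's body (76 mm by 85 mm) begins 54 mm behind the grasp point. The pads swing forward as they close: fully open they stand 13 mm farther back than shut.
Start: joints at [0.714, 0.241, 0.005, 1.335, 0, 1.571], TCP at [0.378, 0.327, 0.253] pointing down, gripper open.
Joint ranges: [-2.72, 2.72], [-1.05, 1.87], [-1.09, 1.28], [-1.99, 2.15], [-1.42, 1.44], [-3.14, 3.14]. Speed limits (rad/s): [2.79, 2.79, 3.14, 3.14, 3.14, 3.14].

INTERFACE

Orientations are given as a unit quaternion [w, x, y, z].
In Python, from cell import monitor, optics, hand_in, bot gives the robot as it stands. The module is installed in compiled form; this text tells all that it offers.
- The arm moves only by the tool send_rows, never from a script. Its arguments are lists of equal length, an entry for each row: "offset": the shift along the tool's x, y, z in cm, a list of three; "delta_rot": the turn, a rotation vector about the tool's x, y, z in degrees, a list of three. In form: {"offset": [[dx, dy, dz], ...], "delta_rot": [[ax, ay, az], ...]}. A call has exactly 10 rows; each row is the pose to reach, as a shift and turn from the pose commanded when the call began, along the tool's axes at that moment; what a row does not reach only later rows make up. A row lasts 1/12 s, in which the tool goes at most 41.7 mm and 7.16 degrees, less where a joint would pass 70% of its speed; a pose out of reach is approached as far as the arm can. A call with a gripper value outside its range is refused whole. "gripper" is the finger opening in cm, from 0 to 8.54, set as the call begins (left out, the last holds). The fingers move at their own pace and stop on an object; "newtons" is the grip in N (left out, the last holds). Time passes only in rows, so rows that repeat a pose let the fingers close, or fill a call up. It gives the time, the measured TCP pose, the force, the opening and the grip force at its end, in the units of the state.
- monitor.observe(): the state, without advancing time (a new reading comes with each control period).
- optics.grab_frame(name): name is "scene" or "side" or "wrist"; returns (picture, depth): 420x560x3 uint8, red, green, blue; 420x560 float32, m along the optical axis (not along the pixel's ray), 0 where there is no reading.
- optics.calibration(name): a dict with "mtx" (3x3 intrinsics, pixels), "k1" (the pictures are not rectified: a ray, as slopes to the right and down, at radius r is drawn at 1 + k1 r^2 times it, then the intrinsics apply), "camera_from_world" (4x4, takes a point from world to camera coordinates); the wrist camera has in their place "hand_eye" (4x4, takes a point from camera to tool coordinates, whose origin is the TCP and whose axes are the flange's). Camera axes: x right, y down, z forward; pixel columns grow to the right and rows downward; lengths in m; the calibration is good to about 2 mm. A picture is of the moment at which its call begins: read the wrist's pose just before it. calibration takes no time and is no camera call.
- hand_in(): hands the job in; it is judged then, once.
The state is a dict: "clock": time; "joint_positions": joint angles; "dq": joint speeds; "joint_efforts": joint torques, N m; "ee_pos": TCP position; "ee_rot": TCP orientation; "force": force on the tool from outside, world axes, zero at the start; "ft_torque": the same for the moment, N m; "opening": finger opening in m; "grip_force": force on a finger pad.
Only numpy, scipy, OpenCV 4.12 (cv2) and the standard library are available. Lean on these libraries where they do the work, as an engineer would, in place of code of your own. Each camera call takes 0.05 s, during which the arm holds its last target. There are 200 camera calls.

TASK

The knock bar is bent and its orange silicone sleeve has to go for washing. Draw the sleeve along the bar and off its open end, easing it round the bend by feel, tipping and turning it with the bar so that it never wedges or loads the stand with more than about 15 N, then lay it down gently in the steel rinse pan and let go. Don't let it drop, and leave everything else where it stands.

Things in the scene. Friction and masses are not known exactly. Their poses are not given: they have to be found in the camera images.
- stand: steel knock-bar stand, fixed. Origin on the counter under its post; z up, x along the bar's root from the post to the open end. Base plate 100x80, 14 high; the post's head (34x38x36) has its top 138 high. A steel bar, 18 diameter, leaves the head level along +x, axis 120 high, straight to 60 from the post's axis; its open end lies about 119 from the post's axis
- bar_bend (a point): where the bar's bend begins, on its axis, 60 along x and 120 up from the stand's origin; axes as the stand's. From here the outer 60, straight again, runs down by 4 to 14 degrees and aside (left or right) by up to 6 degrees: a different amount each time, measured by no sensor. It does not give under a careful hand
- sleeve_mid (a point): centre of the orange silicone sleeve, a stiff tube 32 long, 36 outside, bore 21.4, 48 to 78 g; x along the tube. It hangs on the straight root of the bar, its centre 38 to 44 from the post's axis and 1.7 below the bar's axis: 1.7 play all round, free to turn and slide. Gripped from both sides it still pivots nose-up or nose-down, stiffly. Drawn askew it wedges at the bend: then the drag along the bar rises, and both its ends press on the bar
- pan: shallow steel rinse pan, open on top, 130 (x) x 150 (y), walls 4 thick with a rolled rim 27 high, inner floor 4 above its underside; origin at the centre of its underside, loose, 0.6 kg
- portafilter: portafilter with black handle, 208x78x104; bystander, origin at its underside
- dosing_cup: steel cup, 60 dia x 59; bystander, origin at its underside
- timer: cream kitchen timer, 58x62x18; bystander, origin at its underside
- leveller: grey round levelling tool, 62 dia x 32; bystander, origin at its underside
- basket: steel filter basket, 67 dia x 26; bystander, origin at its underside
- sleeve: the same sleeve as sleeve_mid; its origin is the same point

How it is judged:
By the outcome, as a careful person would: the job done as asked, in the order asked, and still so for the second after the job is handed in, with the robot touching nothing.
It also fails if it takes over 54 s, if anything falls off the work surface, if the arm or the gripper's body presses on something with over 40 N, if the wrist force passes 120 N, or if a joint passes its speed limit or range.

## Working session

There is one attempt and no reset: what is moved stays moved. The work goes in short steps, Python scripts to look and compute and a tool call to move; the robot and the scene stay as the last step left them, time stands still between calls to the robot, and variables do not carry over. Pictures are saved under pics/ and viewed, at most 10 in all, crops included, and the job is handed in when it is done.

Besides the shell and the picture viewer there is one more tool, called after "Call:" by a JSON object that holds its "method" and its "body", one argument or row to a line. send_rows: Moves the arm, as the interface text tells. Its arguments: {"type":"object","properties":{"offset":{"type":"array"},"delta_rot":{"type":"array"},"gripper":{"type":"number"},"newtons":{"type":"number"}},"required":["offset","delta_rot"]}

```bash
mkdir -p pics
cat > h.py <<'E'
import numpy as np, cv2, json
from cell import monitor, optics, bot
from scipy.spatial.transform import Rotation as R
def rot(q): return R.from_quat([q[1],q[2],q[3],q[0]]).as_matrix()
def T(s=None):
    s=s or monitor.observe(); M=np.eye(4); M[:3,:3]=rot(s['ee_rot']); M[:3,3]=s['ee_pos']; return M
def grab(name,tag):
    M=T(); p,d=optics.grab_frame(name); cv2.imwrite(f'pics/{tag}.png',p[:,:,::-1]); c=optics.calibration(name)
    W=M@np.array(c['hand_eye']) if name=='wrist' else np.linalg.inv(np.array(c['camera_from_world']))
    np.savez(f'pics/{tag}.npz',p=p,d=d,W=W,K=np.array(c['mtx']),k1=c['k1']); return p,d
def cloud(tag):
    z=np.load(f'pics/{tag}.npz'); K,k1,d=z['K'],float(z['k1']),z['d']
    v,u=np.mgrid[:d.shape[0],:d.shape[1]]
    n=cv2.undistortPoints(np.stack([u,v],-1).reshape(-1,1,2).astype(float),K,np.array([k1,0,0,0,0.])).reshape(*d.shape,2)
    P=np.dstack([n[...,0]*d,n[...,1]*d,d])
    return z['p'],d,P@z['W'][:3,:3].T+z['W'][:3,3]
E
python3 - <<'E'
from h import *
s=monitor.observe(); print(s, bot.tip_reach)
a,_=grab('scene','s0'); b,_=grab('side','d0'); c,_=grab('wrist','w0')
for n in ('s0','d0','w0'): print(n,np.load(f'pics/{n}.npz')['W'].round(3).tolist())
E
```

```text
{'clock': 0.0, 'joint_positions': array([ 7.14006049e-01,  2.41440363e-01,  3.72700382e-03,  1.33520869e+00,
       -5.65610324e-06,  1.57077227e+00]), 'dq': array([ 0.00067897,  0.00029049,  0.00036083,  0.00080121,  0.00185229,
       -0.00111263]), 'joint_efforts': array([ 1.03725222e-03, -3.72315502e+01,  2.52408493e+01,  1.68471521e-02,
        1.34939651e-04, -1.93857879e-06]), 'ee_pos': array([0.37742883, 0.32704694, 0.2524003 ]), 'ee_rot': array([-4.38964611e-04,  4.15400325e-01,  9.09638082e-01, -9.67985295e-04]), 'force': array([-0.66618113, -0.62100896,  0.00619586]), 'ft_torque': array([-0.04416519,  0.00315466,  0.03626981]), 'grip_force': 0.0, 'opening': 0.08529872471151925} 0.022
s0 [[-0.611, -0.518, 0.599, -0.311], [-0.792, 0.397, -0.464, 0.774], [0.002, -0.757, -0.653, 1.013], [0.0, 0.0, 0.0, 1.0]]
d0 [[0.869, -0.256, 0.423, 0.03], [-0.495, -0.446, 0.746, -0.752], [-0.002, -0.858, -0.514, 0.709], [0.0, 0.0, 0.0, 1.0]]
w0 [[0.756, 0.631, 0.175, 0.334], [0.654, -0.728, -0.205, 0.378], [-0.002, 0.27, -0.963, 0.372], [0.0, 0.0, 0.0, 1.0]]
```

View pics/s0.png

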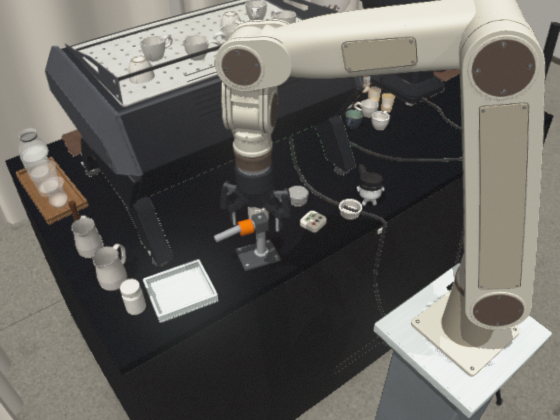

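View pics/d0.png

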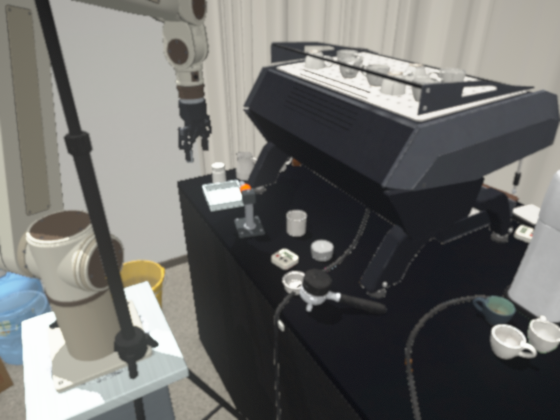

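The scene view shows the stand (258,250), the sleeve (247,228), the bar's open end (217,239) and the pan (180,290). The side view shows them at (248,225), (246,187) and (223,194).

Run:
```python
from h import *
p,d,P=cloud('s0')
for n,(u,v) in dict(sl=(247,228),head=(261,214),bar=(230,234),end=(218,239),base=(245,262),pc=(180,290),c1=(146,281),c2=(206,263),c3=(216,294),c4=(160,317)).items():
    print(n,P[v,u].round(3))
for t in('s0','w0'):
  p,d,P=cloud(t); q=p.astype(int); m=(q[...,0]>150)&(q[...,0]-q[...,2]>90)&(d>0)&(P[...,2]>0.05)&(P[...,2]<.2)
  print(t,m.sum(),np.median(P[m],0).round(4) if m.any() else '', P[m].min(0) if m.any() else '',P[m].max(0) if m.any() else '')
```

```text
sl [0.486 0.283 0.129]
head [0.501 0.23  0.135]
bar [0.504 0.322 0.117]
end [0.512 0.352 0.112]
base [0.486 0.296 0.015]
pc [0.511 0.476 0.008]
c1 [0.585 0.533 0.013]
c2 [0.557 0.373 0.   ]
c3 [0.431 0.418 0.028]
c4 [0.457 0.559 0.02 ]
s0 169 [0.4913 0.2817 0.1318] [0.47976379 0.26233626 0.11191748] [0.51431616 0.29915374 0.13870616]
w0 1165 [0.495  0.2817 0.1327] [0.48146954 0.25967777 0.11985638] [0.51938487 0.29884579 0.13670957]
```

View pics/w0.png

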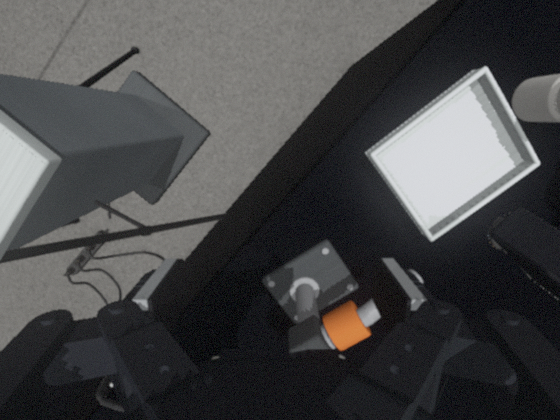

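The wrist view shows the sleeve at (345,325) with the bar's tip at (370,312), and the pan at (452,155). The bar points roughly along +y.

Call:
{"method": "send_rows", "body": {
  "offset": [
    [-2, 1.5, 0.4],
    [-4, 3, 0.8],
    [-6, 4.5, 1.2],
    [-8, 6, 1.6],
    [-9.6, 6.9, 2],
    [-9.6, 6.9, 2],
    [-9.6, 6.9, 2],
    [-9.6, 6.9, 2],
    [-9.6, 6.9, 2],
    [-9.6, 6.9, 2]
  ],
  "delta_rot": [
    [0, 0, 6],
    [0, 0, 12],
    [0, 0, 18],
    [0, 0, 24],
    [0, 0, 30],
    [0, 0, 36],
    [0, 0, 42],
    [0, 0, 48],
    [0, 0, 51],
    [0, 0, 51]
  ]
}}

```text
clock: 0.98
ee_pos: [0.4928, 0.2998, 0.2327]
ee_rot: [-0.0, 0.767, 0.642, -0.001]
force: [0.3, 0.8, 0.1]
opening: 0.0853
grip_force: 0.0
```

Run:
```python
from h import *
p,d=grab('wrist','w1'); s=monitor.observe(); print(s['clock'],s['ee_pos'],T()[:3,:3].round(3).tolist(),s['force'])
p,d,P=cloud('w1'); np.save('pics/P1.npy',P)
q=p.astype(int); m=(q[...,0]>150)&(q[...,0]-q[...,2]>90)&(d>0)&(P[...,2]>0.05)
print(m.sum(),np.median(P[m],0),P[m].min(0),P[m].max(0))
cv2.imwrite('pics/w1.png',cv2.resize(p[:,:,::-1],(800,600)))
```

```text
1.0333 [0.49274313 0.29990131 0.23283123] [[0.174, 0.985, -0.001], [0.985, -0.174, -0.001], [-0.001, -0.001, -1.0]] [-0.57322906 -0.66504975  0.07723695]
1725 [0.50140923 0.28121273 0.13320588] [0.48285178 0.26184003 0.11043338] [0.52171493 0.29879543 0.13760885]
```

View pics/w1.png

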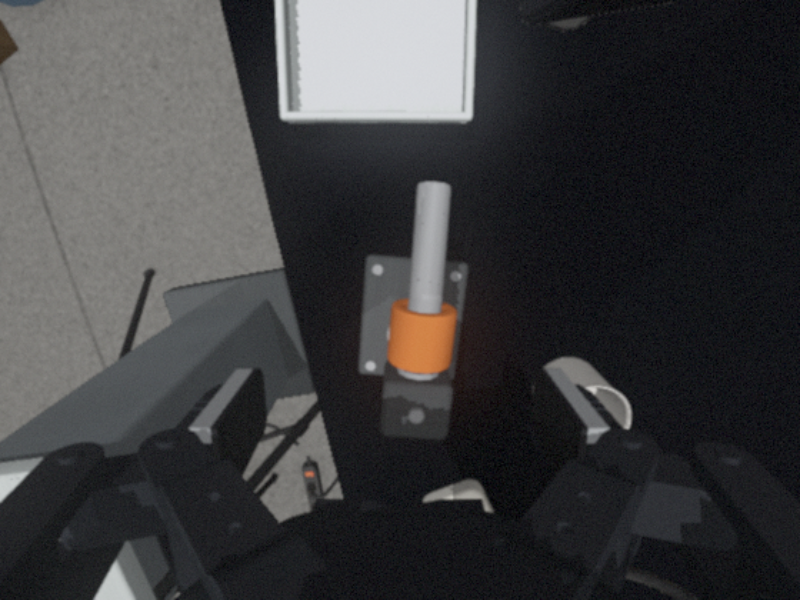

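The view shows the sleeve at (422,335), the outer bar from (427,300) to (433,185) and the head at (417,408). The pan lies straight ahead. The fingers are open with nothing near them.

```bash
cat > fit.py <<'E'
from h import *
from scipy.optimize import least_squares
def cyl(X,r,g=None):
    c=X.mean(0)-[0,0,r*.7]
    def f(p):
        a=np.array([p[0],1,p[1]]);a/=np.linalg.norm(a); w=X-np.array([p[2],c[1],p[3]]); return np.linalg.norm(np.cross(w,a),axis=1)-r
    s=least_squares(f,[.15,0,c[0],c[2]],loss='soft_l1',f_scale=.001); p=s.x
    return np.array([p[0],1,p[1]]),np.array([p[2],c[1],p[3]]),np.sqrt((f(p)**2).mean())
def ang(a): return np.degrees(np.arctan2(a[1],a[0])).round(2),np.degrees(np.arctan2(a[2],np.hypot(a[0],a[1]))).round(2)
E
python3 - <<'E'
from fit import *
p,d,P=cloud('w1'); q=p.astype(int)
print('plate z',np.median(P[200:255,255:275][...,2]), 'counter',np.median(P[250:300,350:370][...,2]),'pan floor',np.median(P[20:60,230:310][...,2]))
m=(q[...,0]>120)&(q[...,0]-q[...,2]>70)&(d>0)&(P[...,2]>0.05); m=cv2.erode(m.astype(np.uint8),np.ones((3,3)))>0
a,c,e=cyl(P[m],.018); print('sleeve',ang(a),c,e, 'y-range along',[((P[m]-c)@(a/np.linalg.norm(a))).min(),((P[m]-c)@(a/np.linalg.norm(a))).max()])
v,u=np.mgrid[:420,:560]
b=(v>130)&(v<205)&(u>284)&(u<318)&(P[...,2]>.08)&(P[...,2]<.14); b=cv2.erode(b.astype(np.uint8),np.ones((3,3)))>0
a2,c2,e2=cyl(P[b],.009); print('outer',ang(a2),c2,e2,b.sum(),'far end',P[b][P[b][:,1].argmax()])
h=(v>262)&(v<310)&(u>262)&(u<320)&(abs(P[...,2]-.137)<.004)
H=P[h]; print('head',h.sum(),np.median(H,0),cv2.minAreaRect((H[:,:2]*1000).astype(np.float32)))
# base plate
g=(v>170)&(v<270)&(u>245)&(u<335)&(abs(P[...,2]-.013)<.004);G=P[g];print('plate',cv2.minAreaRect((G[:,:2]*1000).astype(np.float32)))
p,d,P=cloud('w0'); r=(abs(P[...,2]-.027)<.005)&(P[...,1]>.36)&(P[...,0]>.38)&(P[...,0]<.62)&(p.min(2)>90); r=cv2.morphologyEx(r.astype(np.uint8),cv2.MORPH_OPEN,np.ones((2,2)))>0
G=P[r];print('pan',r.sum(),cv2.minAreaRect((G[:,:2]*1000).astype(np.float32)),G.min(0),G.max(0), np.median(P[140:180,430:475].reshape(-1,3),0))
E
```

```text
plate z 0.013400817663211967 counter -0.0007565004425766908 pan floor 0.0032713219678142114
sleeve (np.float64(74.71), np.float64(-0.44)) [0.50268585 0.28169519 0.11719851] 0.001076175392822972 y-range along [np.float64(-0.016713943905463168), np.float64(0.014123116602617366)]
outer (np.float64(75.52), np.float64(-11.99)) [0.51550461 0.3307998  0.11228004] 0.0005842362228726525 1494 far end [0.51350965 0.3564809  0.11077731]
head 1856 [0.49267381 0.24543066 0.13704351] ((492.34808349609375, 243.23629760742188), (33.246673583984375, 38.04005813598633), 75.47164154052734)
plate ((494.70489501953125, 252.84393310546875), (99.14231872558594, 79.9698715209961), 74.85466003417969)
pan 2928 ((497.7691955566406, 447.37890625), (299.4515686035156, 192.3937530517578), 55.51433563232422) [ 0.33370242  0.37843146 -0.00311211] [0.60843462 0.59653299 0.37233762] [0.51600146 0.47916142 0.00325509]
```

Call:
{"method": "send_rows", "body": {
  "offset": [
    [-0.3, 0.3, 2],
    [-0.6, 0.6, 4],
    [-0.9, 0.9, 6],
    [-1.2, 1.2, 8],
    [-1.5, 1.3, 9.5],
    [-1.5, 1.3, 10.4],
    [-1.5, 1.3, 10.9],
    [-1.5, 1.3, 10.9],
    [-1.5, 1.3, 10.9],
    [-1.5, 1.3, 10.9]
  ],
  "delta_rot": [
    [0, 0, 2],
    [0, 0, 5],
    [0, 0, 5],
    [0, 0, 5],
    [0, 0, 5],
    [0, 0, 5],
    [0, 0, 5],
    [0, 0, 5],
    [0, 0, 5],
    [0, 0, 5]
  ],
  "gripper": 6.5,
  "newtons": 25
}}

```text
clock: 1.87
ee_pos: [0.5037, 0.2837, 0.1255]
ee_rot: [0.0, 0.794, 0.608, 0.001]
force: [-0.1, 0.6, 0.7]
opening: 0.0651
grip_force: 0.0
```

Run:
```python
from fit import *
p,d=grab('wrist','w2'); s=monitor.observe(); M=T(); print(s['clock'],s['ee_pos'],M[:3,:3].round(4).tolist(),s['force'],s['opening'])
cv2.imwrite('pics/w2.png',cv2.resize(p[:,:,::-1],(800,600)))
p,d,P=cloud('w2'); q=p.astype(int)
L=(P-M[:3,3])@M[:3,:3]
m=(q[...,0]>120)&(q[...,0]-q[...,2]>70)&(d>0)&(P[...,2]>0.08)&(P[...,2]<.15); m=cv2.erode(m.astype(np.uint8),np.ones((3,3)))>0
if m.sum()>100:
  a,c,e=cyl(P[m],.018); print('sleeve',ang(a),c,e,m.sum()); print('in tool mm',((c-M[:3,3])@M[:3,:3]*1000).round(1), (L[m].min(0)*1000).round(1),(L[m].max(0)*1000).round(1))
r=M[:3,:3].T
b=(L[...,0]>.03)&(L[...,0]<.07)&(abs(L[...,1])<.015)&(P[...,2]>.095)&(P[...,2]<.14)&(q.max(2)-q.min(2)<40); b=cv2.erode(b.astype(np.uint8),np.ones((3,3)))>0
print(b.sum())
if b.sum()>100:
  a,c,e=cyl(P[b],.009); print('outer',ang(a),c,e,((c-M[:3,3])@M[:3,:3]*1000).round(1))
# pan rim from w0 pixels
z=np.load('pics/w0.npz');W=z['W']
pts=np.array([[370,155],[485,70],[537,160],[432,240]],float)
n=cv2.undistortPoints(pts[:,None],z['K'],np.array([float(z['k1']),0,0,0,0]))[:,0]
D=np.c_[n,np.ones(4)]@W[:3,:3].T; X=W[:3,3]+D*((.027-W[2,3])/D[:,2])[:,None]; print(X.round(3),X.mean(0))
```

```text
1.9167 [0.50376084 0.28365747 0.12560535] [[0.2599, 0.9656, 0.0021], [0.9656, -0.2599, 0.0012], [0.0017, 0.0017, -1.0]] [-0.45773955  0.85969666  0.14241241] 0.06494192824666825
sleeve (np.float64(74.92), np.float64(-1.24)) [0.50329501 0.28273832 0.11701427] 0.0015165304761269019 5530
in tool mm [-1.  -0.2  8.6] [-19.6 -17.1 -11.3] [12.4 16.8 17.2]
3924
outer (np.float64(75.19), np.float64(-12.35)) [0.51607742 0.33226433 0.11192155] 0.0005433612581259965 [50.1 -0.8 13.8]
[[0.432 0.415 0.027]
 [0.461 0.559 0.027]
 [0.58  0.539 0.027]
 [0.559 0.394 0.027]] [0.50784198 0.47696204 0.027     ]
```

View pics/w2.png

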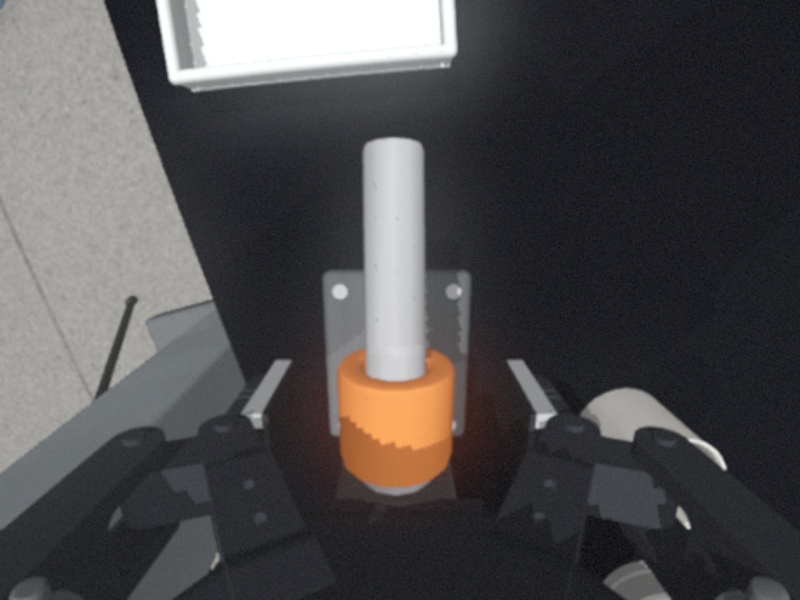

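The view shows the sleeve (395,420) centred between the pads (270,390 and 530,390). The bar's end is at (393,145), with barely any sideways bend and about 12° down.

Call:
{"method": "send_rows", "body": {
  "offset": [
    [-0.1, 0, 0.1],
    [-0.1, 0, 0.2],
    [-0.1, 0, 0.2],
    [-0.1, 0, 0.2],
    [-0.1, 0, 0.2],
    [-0.1, 0, 0.2],
    [-0.1, 0, 0.2],
    [-0.1, 0, 0.2],
    [-0.1, 0, 0.2],
    [-0.1, 0, 0.2]
  ],
  "delta_rot": [
    [0, 0, 0],
    [0, 0, 0],
    [0, 0, 0],
    [0, 0, 0],
    [0, 0, 0],
    [0, 0, 0],
    [0, 0, 0],
    [0, 0, 0],
    [0, 0, 0],
    [0, 0, 0]
  ],
  "gripper": 3.0,
  "newtons": 25
}}

```text
clock: 2.75
ee_pos: [0.5029, 0.2822, 0.1227]
ee_rot: [-0.0, 0.794, 0.608, 0.0]
force: [-2.2, 0.6, 5.1]
opening: 0.0355
grip_force: 25.3
```

Run:
```python
from h import *
s=monitor.observe(); M=T();print(s['clock'],s['ee_pos'],M[:3,:3].round(4).tolist(),'F tool',(M[:3,:3].T@s['force']).round(2),(M[:3,:3].T@s['ft_torque']).round(3),s['opening'],s['grip_force'])
# minimax plan
from scipy.optimize import minimize
b=np.radians(12)
for c in range(38,150,4):
    c=float(c)
    def bar(x): return np.where(x<60,0,-(x-60)*np.tan(b))
    xs=np.linspace(c-16,c+16,65); xs=xs[xs<118.7]
    if len(xs)<3: continue
    f=lambda p: np.abs(bar(xs)-(p[0]+p[1]*(xs-c))).max()
    r=min((minimize(f,[bar(np.array(c))-k,-t],method='Nelder-Mead',options=dict(xatol=1e-5,fatol=1e-5,maxiter=4000)) for k in(0,.5) for t in(0,.1,.21)),key=lambda r:r.fun)
    print(c,'z %.2f tilt %.1f dev %.2f'%(r.x[0],np.degrees(np.arctan(r.x[1])),r.fun))
```

```text
2.75 [0.50286417 0.2821569  0.12268007] [[0.2603, 0.9655, 0.0003], [0.9655, -0.2603, 0.0003], [0.0004, 0.0003, -1.0]] F tool [ 0.06 -2.24 -5.12] [ 0.296 -0.154  0.007] 0.03547868334334862 25.272031724452972
38.0 z 0.00 tilt 0.0 dev 0.00
42.0 z 0.00 tilt 0.0 dev 0.00
46.0 z -0.01 tilt -0.8 dev 0.20
50.0 z -0.12 tilt -2.3 dev 0.52
54.0 z -0.33 tilt -3.8 dev 0.73
58.0 z -0.65 tilt -5.3 dev 0.84
62.0 z -1.08 tilt -6.8 dev 0.84
66.0 z -1.61 tilt -8.3 dev 0.73
70.0 z -2.25 tilt -9.8 dev 0.52
74.0 z -2.99 tilt -11.3 dev 0.20
78.0 z -3.83 tilt -12.0 dev 0.00
82.0 z -4.68 tilt -12.0 dev 0.00
86.0 z -5.53 tilt -12.0 dev 0.00
90.0 z -6.38 tilt -12.0 dev 0.00
94.0 z -7.23 tilt -12.0 dev 0.00
98.0 z -8.08 tilt -12.0 dev 0.00
102.0 z -8.93 tilt -12.0 dev 0.00
106.0 z -9.78 tilt -12.0 dev 0.00
110.0 z -10.63 tilt -12.0 dev 0.00
114.0 z -11.48 tilt -12.0 dev 0.00
118.0 z -12.33 tilt -12.0 dev 0.00
122.0 z -13.18 tilt -12.0 dev 0.00
126.0 z -14.03 tilt -12.0 dev 0.00
130.0 z -14.88 tilt -12.0 dev 0.00
```

Call:
{"method": "send_rows", "body": {
  "offset": [
    [0, 0, -0.1],
    [0, -0.02, -0.2],
    [0, -0.02, -0.2],
    [0, -0.02, -0.2],
    [0, -0.02, -0.2],
    [0, -0.02, -0.2],
    [0, -0.02, -0.2],
    [0, -0.02, -0.2],
    [0, -0.02, -0.2],
    [0, -0.02, -0.2]
  ],
  "delta_rot": [
    [0, 0, 0],
    [0, 0, 0],
    [0, 0, 0],
    [0, 0, 0],
    [0, 0, 0],
    [0, 0, 0],
    [0, 0, 0],
    [0, 0, 0],
    [0, 0, 0],
    [0, 0, 0]
  ]
}}

```text
clock: 3.58
ee_pos: [0.5026, 0.2821, 0.1243]
ee_rot: [0.0, 0.794, 0.608, -0.0]
force: [-0.9, -0.3, -1.0]
opening: 0.0359
grip_force: 25.0
```

```bash
cat > st.py <<'E'
from h import *
s=monitor.observe(); M=T();print(s['clock'],(s['ee_pos']*1000).round(2),'x',M[:3,0].round(4),'z',M[:3,2].round(4),'F tool',(M[:3,:3].T@s['force']).round(2),(M[:3,:3].T@s['ft_torque']).round(3),s['opening'],s['grip_force'])
E
python3 st.py
```

```text
3.5833 [502.59 282.08 124.3 ] x [ 0.2603  0.9655 -0.    ] z [-0. -0. -1.] F tool [-0.46 -0.76  1.01] [ 0.062 -0.031 -0.03 ] 0.03586486067049599 25.012545883655548
```

Call:
{"method": "send_rows", "body": {
  "offset": [
    [0.1, 0, -0.03],
    [0.25, 0, -0.05],
    [0.4, 0, -0.05],
    [0.53, 0, -0.05],
    [0.66, 0, -0.05],
    [0.8, 0, -0.04],
    [0.95, 0, -0.04],
    [1.1, 0, -0.03],
    [1.2, 0, -0.03],
    [1.2, 0, -0.03]
  ],
  "delta_rot": [
    [0, 0, 0],
    [0, 0, 0],
    [0, 0, 0],
    [0, -0.5, 0],
    [0, -1, 0],
    [0, -1.5, 0],
    [0, -2, -0.1],
    [0, -2.5, -0.2],
    [0, -3, -0.2],
    [0, -3, -0.2]
  ]
}}

```text
clock: 4.42
ee_pos: [0.5058, 0.2943, 0.1244]
ee_rot: [0.016, 0.792, 0.61, -0.021]
force: [0.7, 0.1, -1.0]
opening: 0.0352
grip_force: 25.0
```

```bash
python3 st.py
```

```text
4.4167 [505.8  294.29 124.41] x [ 0.2559  0.9653 -0.0529] z [-0.0137 -0.051  -0.9986] F tool [0.3  0.63 0.95] [-0.033  0.044  0.041] 0.035235659169524085 25.019502639770508
```

Call:
{"method": "send_rows", "body": {
  "offset": [
    [0.15, 0, 0],
    [0.3, 0, 0],
    [0.45, 0, 0.01],
    [0.62, 0, 0.01],
    [0.77, 0, 0.02],
    [0.92, 0, 0.03],
    [1.08, 0, 0.04],
    [1.25, 0, 0.055],
    [1.25, 0, 0.055],
    [1.25, 0, 0.055]
  ],
  "delta_rot": [
    [0, -0.6, 0],
    [0, -1.2, 0],
    [0, -1.8, -0.1],
    [0, -2.5, -0.1],
    [0, -3.1, -0.2],
    [0, -3.7, -0.2],
    [0, -4.3, -0.3],
    [0, -4.8, -0.3],
    [0, -4.8, -0.3],
    [0, -4.8, -0.3]
  ]
}}

```text
clock: 5.25
ee_pos: [0.5089, 0.3059, 0.1232]
ee_rot: [0.041, 0.789, 0.61, -0.054]
force: [-0.1, -0.5, -0.9]
opening: 0.0353
grip_force: 25.0
```

```bash
python3 st.py
```

```text
5.25 [508.93 305.92 123.2 ] x [ 0.2492  0.9589 -0.136 ] z [-0.0349 -0.1314 -0.9907] F tool [-0.43  0.05  0.97] [0.036 0.143 0.011] 0.035313722034953504 25.031275749206543
```

Call:
{"method": "send_rows", "body": {
  "offset": [
    [0.15, 0, 0],
    [0.3, 0, 0],
    [0.46, 0, 0.01],
    [0.62, 0, 0.01],
    [0.77, 0, 0.02],
    [0.92, -0.01, 0.03],
    [1.08, -0.01, 0.04],
    [1.25, -0.02, 0.046],
    [1.25, -0.02, 0.046],
    [1.25, -0.02, 0.046]
  ],
  "delta_rot": [
    [0, -0.5, 0],
    [0, -1, 0],
    [0, -1.6, -0.1],
    [0, -2.1, -0.1],
    [0, -2.6, -0.2],
    [0, -3.2, -0.2],
    [0, -3.7, -0.3],
    [0, -4.2, -0.3],
    [0, -4.2, -0.3],
    [0, -4.2, -0.3]
  ]
}}

```text
clock: 6.08
ee_pos: [0.5118, 0.3179, 0.121]
ee_rot: [0.064, 0.785, 0.61, -0.083]
force: [-0.2, 0.6, -0.6]
opening: 0.0354
grip_force: 25.0
```

```bash
python3 st.py
```

```text
6.0833 [511.8  317.95 121.01] x [ 0.2408  0.948  -0.2082] z [-0.0529 -0.2014 -0.9781] F tool [ 0.62 -0.36  0.52] [-0.035  0.26  -0.03 ] 0.03544650241315538 25.03892719745636
```

Call:
{"method": "send_rows", "body": {
  "offset": [
    [0.1, 0, 0],
    [0.2, 0, 0],
    [0.3, 0, 0],
    [0.4, 0, 0],
    [0.4, 0, 0],
    [0.4, 0, 0],
    [0.4, 0, 0],
    [0.4, 0, 0],
    [0.4, 0, 0],
    [0.4, 0, 0]
  ],
  "delta_rot": [
    [0, 0.5, 0],
    [0, 1, 0],
    [0, 1.5, 0],
    [0, 1.5, 0],
    [0, 1.5, 0],
    [0, 1.5, 0],
    [0, 1.5, 0],
    [0, 1.5, 0],
    [0, 1.5, 0],
    [0, 1.5, 0]
  ]
}}

```text
clock: 6.92
ee_pos: [0.5128, 0.3215, 0.1204]
ee_rot: [0.056, 0.786, 0.611, -0.073]
force: [0.3, 0.7, -0.3]
opening: 0.0356
grip_force: 25.0
```

```bash
python3 st.py; sleep 0.1; python3 st.py
python3 - <<'E'
from fit import *
p,d=grab('wrist','w3'); M=T()
cv2.imwrite('pics/w3.png',cv2.resize(p[:,:,::-1],(800,600)))
p,d,P=cloud('w3'); q=p.astype(int); L=(P-M[:3,3])@M[:3,:3]
b=(L[...,0]>.022)&(L[...,0]<.06)&(abs(L[...,1])<.015)&(P[...,2]>.09)&(P[...,2]<.14)&(q.max(2)-q.min(2)<40); b=cv2.erode(b.astype(np.uint8),np.ones((3,3)))>0
a,c,e=cyl(P[b],.009); print('outer',ang(a),c,e,b.sum(),((c-M[:3,3])@M[:3,:3]*1000).round(1),'in tool',M[:3,:3].T@a)
m=(q[...,0]>120)&(q[...,0]-q[...,2]>70)&(d>0)&(P[...,2]>0.08)&(P[...,2]<.15); m=cv2.erode(m.astype(np.uint8),np.ones((3,3)))>0
a,c,e=cyl(P[m],.018); print('sleeve',ang(a),c,e,m.sum(),((c-M[:3,3])@M[:3,:3]*1000).round(1),M[:3,:3].T@a)
E
```

```text
6.9167 [512.8  321.51 120.4 ] x [ 0.2425  0.9529 -0.1823] z [-0.0464 -0.1763 -0.9832] F tool [0.83 0.12 0.18] [-0.029  0.257  0.028] 0.0355913722537667 25.036561489105225
6.9167 [512.8  321.51 120.4 ] x [ 0.2425  0.9529 -0.1823] z [-0.0464 -0.1763 -0.9832] F tool [0.83 0.12 0.18] [-0.029  0.257  0.028] 0.0355913722537667 25.036561489105225
outer (np.float64(76.03), np.float64(-14.51)) [0.52098681 0.35175835 0.10739799] 0.0014322112985734614 1759 [33.2  0.5  7.1] in tool [ 1.0618148  -0.00539517  0.07441554]
sleeve (np.float64(75.88), np.float64(-11.34)) [0.51403526 0.32324115 0.11417546] 0.0013418323156387797 5293 [3.1 0.8 5.7] [ 1.05159446 -0.00272007  0.01541161]
```

View pics/w3.png

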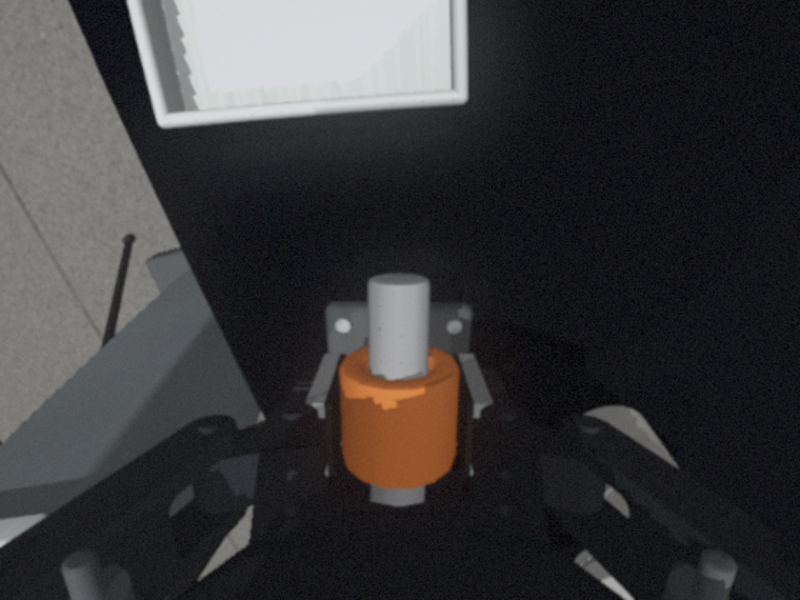

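The view shows the bar (398,330) centred in the sleeve's bore, and both are aligned with the tool. The pan is ahead at (315,50). Forces are below 1 N, so I'll continue.

Call:
{"method": "send_rows", "body": {
  "offset": [
    [0.2, 0, 0],
    [0.5, 0, 0.01],
    [0.8, 0, 0.02],
    [1.2, 0, 0.03],
    [1.6, 0, 0.04],
    [1.9, 0, 0.05],
    [2.2, 0, 0.06],
    [2.4, 0, 0.06],
    [2.5, 0, 0.07],
    [2.5, 0, 0.07]
  ],
  "delta_rot": [
    [0, -0.5, 0],
    [0, -1, 0],
    [0, -1.5, 0],
    [0, -1.5, 0],
    [0, -1.5, 0],
    [0, -1.5, 0],
    [0, -1.5, 0],
    [0, -1.5, 0],
    [0, -1.5, 0],
    [0, -1.5, 0]
  ]
}}

```text
clock: 7.8
ee_pos: [0.5188, 0.3454, 0.1151]
ee_rot: [0.064, 0.785, 0.61, -0.083]
force: [0.3, -0.1, 0.1]
opening: 0.0356
grip_force: 25.0
```

```bash
python3 st.py
```

```text
7.8 [518.83 345.36 115.05] x [ 0.2411  0.948  -0.208 ] z [-0.0528 -0.2012 -0.9781] F tool [-0.08  0.35 -0.08] [ 0.011  0.283 -0.014] 0.035580288298677695 25.04182666540146
```

Call:
{"method": "send_rows", "body": {
  "offset": [
    [0.2, 0, -0.02],
    [0.5, 0, -0.03],
    [0.8, 0, -0.04],
    [1.1, 0, -0.04],
    [1.4, 0, -0.04],
    [1.7, 0, -0.04],
    [2.0, 0, -0.04],
    [2.3, 0, -0.04],
    [2.5, 0, -0.04],
    [2.5, 0, -0.04]
  ],
  "delta_rot": [
    [0, 0, 0],
    [0, 0, 0],
    [0, 0, 0],
    [0, 0, 0],
    [0, 0, 0],
    [0, 0, 0],
    [0, 0, 0],
    [0, 0, 0],
    [0, 0, 0],
    [0, 0, 0]
  ]
}}

```text
clock: 8.63
ee_pos: [0.5249, 0.3694, 0.1101]
ee_rot: [0.064, 0.785, 0.61, -0.083]
force: [-0.5, 0.0, -0.5]
opening: 0.0357
grip_force: 25.0
```

```bash
python3 st.py
```

```text
8.6333 [524.88 369.44 110.1 ] x [ 0.2408  0.948  -0.2079] z [-0.0528 -0.2011 -0.9782] F tool [ 0.03 -0.47  0.5 ] [-0.007  0.241 -0.011] 0.035697108349791076 25.042466819286346
```

Call:
{"method": "send_rows", "body": {
  "offset": [
    [0.2, 0, 0],
    [0.5, 0, 0],
    [0.8, 0, 0],
    [1.2, 0, 0],
    [1.6, 0, 0],
    [2.0, 0, 0],
    [2.4, 0, 0],
    [2.8, 0, 0],
    [3.0, 0, 0],
    [3.0, 0, 0]
  ],
  "delta_rot": [
    [0, 0, 0],
    [0, 0, 0],
    [0, 0, 0],
    [0, 0, 0],
    [0, 0, 0],
    [0, 0, 0],
    [0, 0, 0],
    [0, 0, 0],
    [0, 0, 0],
    [0, 0, 0]
  ]
}}

```text
clock: 9.47
ee_pos: [0.5321, 0.3979, 0.1038]
ee_rot: [0.064, 0.785, 0.611, -0.083]
force: [-0.7, -0.1, -1.2]
opening: 0.0351
grip_force: 25.0
```

```bash
python3 st.py
python3 - <<'E'
from fit import *
p,d=grab('wrist','w4'); M=T()
cv2.imwrite('pics/w4.png',cv2.resize(p[:,:,::-1],(800,600)))
p,d,P=cloud('w4'); q=p.astype(int)
m=(q[...,0]>120)&(q[...,0]-q[...,2]>70)&(d>0)&(P[...,2]>0.06)&(P[...,2]<.15); m=cv2.erode(m.astype(np.uint8),np.ones((3,3)))>0
a,c,e=cyl(P[m],.018); print('sleeve',ang(a),c,e,m.sum(),((c-M[:3,3])@M[:3,:3]*1000).round(1),M[:3,:3].T@a)
L=(P[m]-M[:3,3])@M[:3,:3]; print(L.min(0),L.max(0))
r=(P[...,2]>.019)&(P[...,2]<.032)&(P[...,1]>.37)&(P[...,1]<.58)&(P[...,0]>.4)&(P[...,0]<.62)
G=P[r];print('rim',r.sum(),cv2.minAreaRect((G[:,:2]*1000).astype(np.float32)))
f=(abs(P[...,2]-.003)<.004)&(q.min(2)>150)&(P[...,1]>.37)&(P[...,1]<.6); G=P[f];print('floor',f.sum(),np.median(G,0),cv2.minAreaRect((G[:,:2]*1000).astype(np.float32)))
E
```

```text
9.4667 [532.09 397.94 103.78] x [ 0.2408  0.948  -0.208 ] z [-0.0528 -0.2012 -0.9781] F tool [-0.04 -0.64  1.28] [ 0.003  0.229 -0.021] 0.03512685064684053 25.042686760425568
sleeve (np.float64(74.36), np.float64(-10.44)) [0.53368482 0.40009559 0.09785635] 0.0028990240335891693 5646 [4.  1.  5.3] [ 1.05525223  0.02506426 -0.02899962]
[-0.01733553 -0.01599552 -0.01415386] [0.01431079 0.01703242 0.01900858]
rim 6742 ((506.82611083984375, 463.8922119140625), (123.5328369140625, 132.08462524414062), 79.36688232421875)
floor 35786 [0.51059266 0.47294844 0.00325331] ((496.7649230957031, 461.6694641113281), (136.10540771484375, 142.34201049804688), 79.50296020507812)
```

View pics/w4.png

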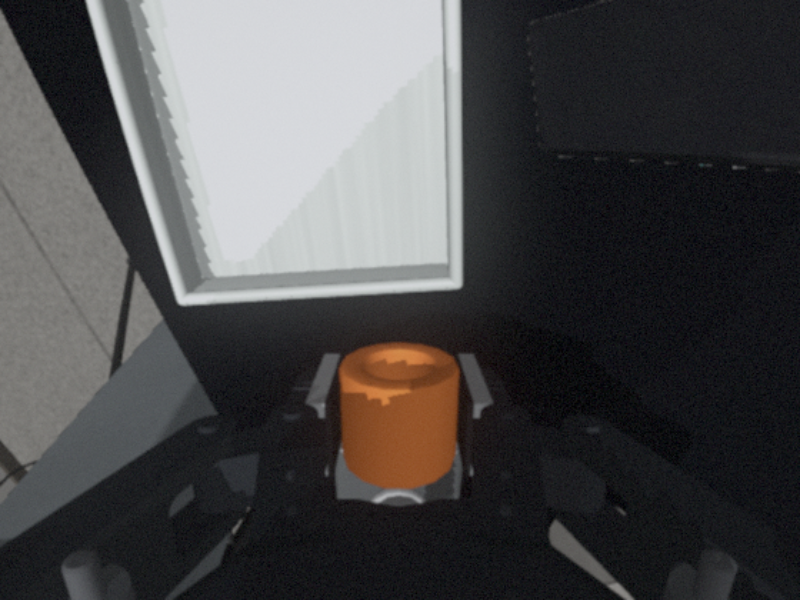

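The view shows the sleeve (400,410) clear of the bar and held between the pads. The pan's near rim runs from (180,298) to (460,282).

Call:
{"method": "send_rows", "body": {
  "offset": [
    [0.8, -0.4, 0],
    [1.7, -0.9, 0],
    [2.6, -1.5, 0.1],
    [3.5, -2.1, 0.4],
    [4.4, -2.6, 0.7],
    [5.3, -3.1, 1.1],
    [6.2, -3.6, 1.5],
    [7.0, -4.0, 1.8],
    [7.4, -4.2, 1.9],
    [7.4, -4.2, 1.9]
  ],
  "delta_rot": [
    [0, 1, 0],
    [0, 2, 0],
    [0, 4, 0],
    [0, 6, 0],
    [0, 8, 0],
    [0, 10, 0],
    [0, 11, 0],
    [0, 12, 0],
    [0, 12, 0],
    [0, 12, 0]
  ]
}}

```text
clock: 10.35
ee_pos: [0.5072, 0.475, 0.0698]
ee_rot: [-0.001, 0.789, 0.614, -0.001]
force: [-0.3, -0.6, -0.2]
opening: 0.0354
grip_force: 25.1
```

```bash
python3 st.py
python3 - <<'E'
from fit import *
p,d=grab('wrist','w5'); M=T()
cv2.imwrite('pics/w5.png',cv2.resize(p[:,:,::-1],(800,600)))
p,d,P=cloud('w5'); q=p.astype(int)
m=(q[...,0]>120)&(q[...,0]-q[...,2]>70)&(d>0)&(P[...,2]>0.03)&(P[...,2]<.15); m=cv2.erode(m.astype(np.uint8),np.ones((3,3)))>0
a,c,e=cyl(P[m],.018); print('sleeve',ang(a),c,e,m.sum(),((c-M[:3,3])@M[:3,:3]*1000).round(1))
L=(P-M[:3,3])@M[:3,:3]
# pads: metal strips near the sleeve sides
f=(abs(L[...,1])>.017)&(abs(L[...,1])<.03)&(abs(L[...,0])<.015)&(d>0)&(L[...,2]>-.02)&(L[...,2]<.03)&~m
print('pad max z',np.percentile(L[f][:,2],[50,90,99]) if f.any() else 0)
E
```

```text
10.35 [507.18 474.97  69.82] x [ 2.455e-01  9.694e-01 -3.000e-04] z [-2.2e-03  3.0e-04 -1.0e+00] F tool [-0.68 -0.11  0.23] [-0.036  0.021  0.03 ] 0.03538343370368124 25.06662279367447
sleeve (np.float64(76.21), np.float64(0.49)) [0.50832264 0.47661751 0.06435464] 0.0031002132315445657 6382 [2.1 0.1 5.8]
pad max z [-0.00673481  0.00950196  0.01652272]
```

View pics/w5.png

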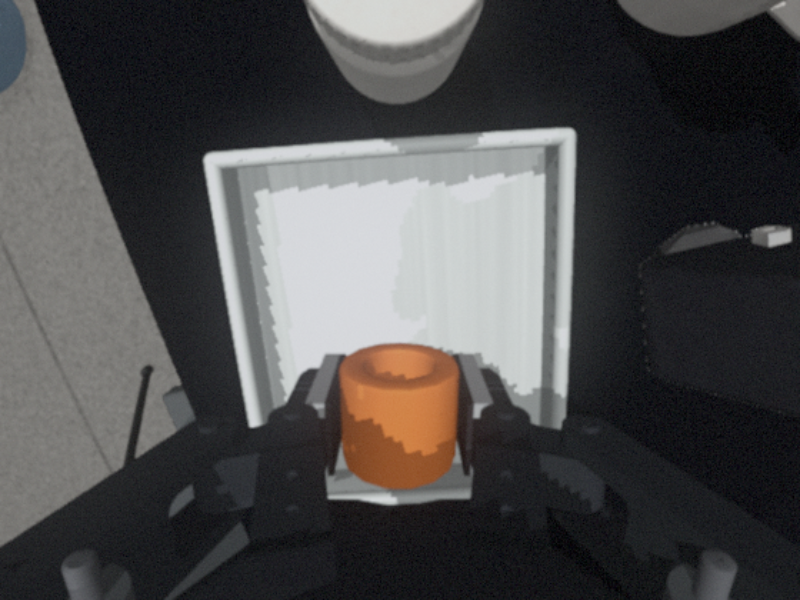

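The view shows the sleeve (400,415) over the pan, about level, with the jar ahead at (395,50). Before descending I'll check how much clearance the jar leaves.

Run:
```python
from fit import *
p,d,P=cloud('w5'); J=P[0:68,230:325].reshape(-1,3); J=J[(J[:,2]>.03)]; print(J.min(0),J.max(0))
print(P[80:110,300:310].reshape(-1,3).mean(0), P[105:300:15,398].round(3).tolist(), P[230,175:190].round(3).tolist()[::5])
```

```text
[0.51227331 0.54076023 0.03000488] [0.55270586 0.58260502 0.18964568]
[0.54114299 0.55057478 0.0120295 ] [[0.584, 0.534, 0.027], [0.582, 0.527, 0.027], [0.582, 0.519, 0.025], [0.58, 0.512, 0.027], [0.579, 0.504, 0.026], [0.578, 0.496, 0.026], [0.577, 0.488, 0.026], [0.576, 0.48, 0.026], [0.575, 0.471, 0.025], [0.581, 0.45, -0.0], [0.58, 0.439, -0.001], [0.578, 0.429, -0.0], [0.577, 0.417, -0.001]] [[0.451, 0.496, 0.017], [0.451, 0.494, 0.01], [0.452, 0.491, 0.004]]
```

Run:
```python
from fit import *
p,d,P=cloud('w5'); s=np.s_[0:68,230:325]; m=(d[s]>0)&(P[s][...,2]>.03); J=P[s][m]; print(m.sum(),J.min(0),J.max(0) if len(J) else '', (d[s]==0).sum(), np.linalg.inv(np.eye(4)).shape)
p,d,P=cloud('s0'); s=np.s_[275:315,120:146]; m=(d[s]>0)&(P[s][...,2]>.03)&(P[s][...,2]<.3);J=P[s][m]; print(J.min(0),J.max(0),np.median(J,0))
```

```text
5309 [0.51227331 0.56486394 0.03000488] [0.55270586 0.58260502 0.08303334] 21 (4, 4)
[0.50782996 0.56403583 0.03001467] [0.62280106 0.61318449 0.08660929] [0.52051151 0.59056445 0.07105865]
```

Call:
{"method": "send_rows", "body": {
  "offset": [
    [-0.1, 0, 0.6],
    [-0.2, 0, 1.2],
    [-0.3, 0, 1.8],
    [-0.3, 0, 2.4],
    [-0.3, 0, 2.9],
    [-0.3, 0, 3.3],
    [-0.3, 0, 3.6],
    [-0.3, 0, 3.8],
    [-0.3, 0, 3.9],
    [-0.3, 0, 3.9]
  ],
  "delta_rot": [
    [0, 0, 0],
    [0, 0, 0],
    [0, 0, 0],
    [0, 0, 0],
    [0, 0, 0],
    [0, 0, 0],
    [0, 0, 0],
    [0, 0, 0],
    [0, 0, 0],
    [0, 0, 0]
  ]
}}

```text
clock: 11.23
ee_pos: [0.5075, 0.4712, 0.0311]
ee_rot: [-0.001, 0.79, 0.614, -0.001]
force: [-0.7, -0.4, -1.2]
opening: 0.0356
grip_force: 25.1
```

Call:
{"method": "send_rows", "body": {
  "offset": [
    [0, 0, 0.02],
    [0, 0, 0.05],
    [0, 0, 0.08],
    [0, 0, 0.11],
    [0, 0, 0.14],
    [0, 0, 0.17],
    [0, 0, 0.2],
    [0, 0, 0.2],
    [0, 0, 0.2],
    [0, 0, 0.2]
  ],
  "delta_rot": [
    [0, 0, 0],
    [0, 0, 0],
    [0, 0, 0],
    [0, 0, 0],
    [0, 0, 0],
    [0, 0, 0],
    [0, 0, 0],
    [0, 0, 0],
    [0, 0, 0],
    [0, 0, 0]
  ]
}}

```text
clock: 12.07
ee_pos: [0.5075, 0.4712, 0.0292]
ee_rot: [-0.001, 0.79, 0.614, -0.0]
force: [0.1, 0.1, -1.5]
opening: 0.0357
grip_force: 25.1
```

Call:
{"method": "send_rows", "body": {
  "offset": [
    [0, 0, 0.01],
    [0, 0, 0.02],
    [0, 0, 0.03],
    [0, 0, 0.05],
    [0, 0, 0.07],
    [0, 0, 0.08],
    [0, 0, 0.1],
    [0, 0, 0.1],
    [0, 0, 0.1],
    [0, 0, 0.1]
  ],
  "delta_rot": [
    [0, 0, 0],
    [0, 0, 0],
    [0, 0, 0],
    [0, 0, 0],
    [0, 0, 0],
    [0, 0, 0],
    [0, 0, 0],
    [0, 0, 0],
    [0, 0, 0],
    [0, 0, 0]
  ]
}}

```text
clock: 12.9
ee_pos: [0.5075, 0.4712, 0.0282]
ee_rot: [-0.001, 0.79, 0.614, -0.0]
force: [-0.1, 0.5, -0.4]
opening: 0.0356
grip_force: 25.1
```

Call:
{"method": "send_rows", "body": {
  "offset": [
    [0, 0, 0.01],
    [0, 0, 0.02],
    [0, 0, 0.03],
    [0, 0, 0.04],
    [0, 0, 0.05],
    [0, 0, 0.06],
    [0, 0, 0.07],
    [0, 0, 0.08],
    [0, 0, 0.08],
    [0, 0, 0.08]
  ],
  "delta_rot": [
    [0, 0, 0],
    [0, 0, 0],
    [0, 0, 0],
    [0, 0, 0],
    [0, 0, 0],
    [0, 0, 0],
    [0, 0, 0],
    [0, 0, 0],
    [0, 0, 0],
    [0, 0, 0]
  ]
}}

```text
clock: 13.73
ee_pos: [0.5075, 0.4712, 0.0274]
ee_rot: [-0.001, 0.79, 0.614, -0.0]
force: [-0.2, 0.1, -0.6]
opening: 0.0356
grip_force: 25.1
```

Call:
{"method": "send_rows", "body": {
  "offset": [
    [0, 0, 0.01],
    [0, 0, 0.02],
    [0, 0, 0.03],
    [0, 0, 0.04],
    [0, 0, 0.05],
    [0, 0, 0.06],
    [0, 0, 0.07],
    [0, 0, 0.08],
    [0, 0, 0.08],
    [0, 0, 0.08]
  ],
  "delta_rot": [
    [0, 0, 0],
    [0, 0, 0],
    [0, 0, 0],
    [0, 0, 0],
    [0, 0, 0],
    [0, 0, 0],
    [0, 0, 0],
    [0, 0, 0],
    [0, 0, 0],
    [0, 0, 0]
  ]
}}

```text
clock: 14.57
ee_pos: [0.5075, 0.4712, 0.0266]
ee_rot: [-0.001, 0.79, 0.614, -0.0]
force: [-0.1, -0.1, 0.2]
opening: 0.0354
grip_force: 25.1
```

Call:
{"method": "send_rows", "body": {
  "offset": [
    [0, 0, 0.01],
    [0, 0, 0.02],
    [0, 0, 0.03],
    [0, 0, 0.04],
    [0, 0, 0.05],
    [0, 0, 0.05],
    [0, 0, 0.05],
    [0, 0, 0.05],
    [0, 0, 0.05],
    [0, 0, 0.05]
  ],
  "delta_rot": [
    [0, 0, 0],
    [0, 0, 0],
    [0, 0, 0],
    [0, 0, 0],
    [0, 0, 0],
    [0, 0, 0],
    [0, 0, 0],
    [0, 0, 0],
    [0, 0, 0],
    [0, 0, 0]
  ]
}}

```text
clock: 15.4
ee_pos: [0.5075, 0.4713, 0.0265]
ee_rot: [-0.001, 0.79, 0.614, -0.0]
force: [-1.6, -0.3, 3.7]
opening: 0.0353
grip_force: 25.5
```

Call:
{"method": "send_rows", "body": {
  "offset": [
    [0, 0, 0],
    [0, 0, 0],
    [0, 0, 0],
    [0, 0, 0],
    [0, 0, 0],
    [0, 0, 0],
    [0, 0, 0],
    [0, 0, 0],
    [0, 0, 0],
    [0, 0, 0]
  ],
  "delta_rot": [
    [0, 0, 0],
    [0, 0, 0],
    [0, 0, 0],
    [0, 0, 0],
    [0, 0, 0],
    [0, 0, 0],
    [0, 0, 0],
    [0, 0, 0],
    [0, 0, 0],
    [0, 0, 0]
  ],
  "gripper": 5.5
}}

```text
clock: 16.23
ee_pos: [0.5075, 0.4712, 0.0262]
ee_rot: [-0.001, 0.79, 0.614, -0.0]
force: [-0.6, -0.3, -0.4]
opening: 0.0549
grip_force: 0.0
```

Call:
{"method": "send_rows", "body": {
  "offset": [
    [0, 0, -0.3],
    [0, 0, -1],
    [0, 0, -2],
    [0, 0, -3.5],
    [0, 0, -5],
    [0, 0, -6.5],
    [0, 0, -8],
    [0, 0, -9.5],
    [0, 0, -10],
    [0, 0, -10]
  ],
  "delta_rot": [
    [0, 0, 0],
    [0, 0, 0],
    [0, 0, 0],
    [0, 0, 0],
    [0, 0, 0],
    [0, 0, 0],
    [0, 0, 0],
    [0, 0, 0],
    [0, 0, 0],
    [0, 0, 0]
  ]
}}

```text
clock: 17.07
ee_pos: [0.5088, 0.4723, 0.1294]
ee_rot: [-0.001, 0.79, 0.614, 0.002]
force: [-0.1, -0.1, -0.1]
opening: 0.0553
grip_force: 0.0
```

```bash
python3 - <<'E'
from h import *
p,d=grab('wrist','w6')
E
python3 st.py
```

```text
17.1167 [508.16 471.67 127.61] x [0.2469 0.969  0.0023] z [ 6.0e-04  2.2e-03 -1.0e+00] F tool [-0.17 -0.34 -0.06] [-0.038 -0.013  0.019] 0.055100127414392346 0.0
```

View pics/w6.png

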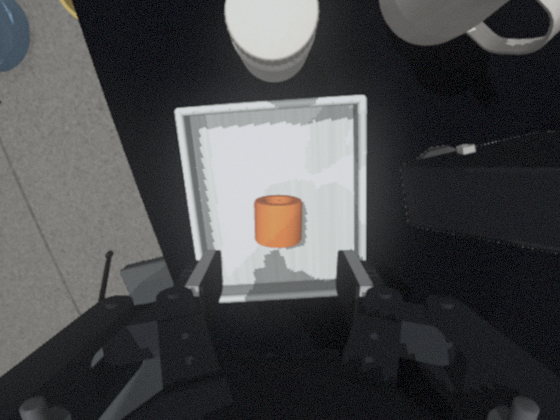

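The sleeve lies still in the pan at (278,220), and the gripper is well clear of it.

```bash
python3 -c "
from cell import hand_in
print(hand_in())"
```

```text
the job is handed in; nothing more can be done
None
```

I drew the sleeve round the bend and off the bar, with every force reading in the pull within 2 N (5 N for a moment at gripping), laid it in the rinse pan, let go of it, and handed the job in at about 17 s.

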